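# Nudge the fixture plate onto its locating pins

## Task

Push the loose aluminium plate with the fingertips, never picking it up, until its two holes drop over the two pins of the dark steel fixture and it lies flat on the fixture's lower floor; the fence at the back of the fixture helps to square it. Leave the vial, the dish and the weight round the fixture where they are.

Things in the scene. Friction and masses are not known exactly. Their poses are not given: they have to be found in the camera images.
- fixture: fixed dark steel fixture on the worktop. Origin at worktop level; x points to its fence (away from the robot), y left along the fence, z up; turned up to 0.35 rad. Covers x -85..62, y -125..115 mm. Left part (y > -5): low floor, top at z 10 mm, with two pins. Right part (y < -5): raised deck, top at z 15 mm. Fence along the back: face at x 46.7 mm, 12 mm thick, top at z 40 mm
- plate: loose aluminium plate, 92 (own x) x 104 (own y) x 20 mm, about 0.3 kg, round black pad on top; 0.5 to 2 N slide it (smooth metal, friction about 0.25). Origin: centre of its underside. Starts level on deck and pin tops (underside z 15 mm), turned up to 0.12 rad, 20-45 mm short of its place in the fixture's y and 9-22 mm in x. In place: origin at the fixture's (0, 52, 10) mm, 0.7 mm off the fence, top at z 30 mm
- hole_near (a point): centre of the plate's through hole nearer the robot, 10.5 mm diameter, at its underside, plate's own (-30, -5) mm. Just before the holes drop the plate may tip a few degrees; once dropped, the pins stop it
- hole_far (a point): centre of the plate's other through hole, nearer the fence, 10.5 mm diameter, at its underside, plate's own (30, -5) mm
- pin_near (a point): top centre of the fixture's pin nearer the robot, at the fixture's (-30, 47, 15) mm: 8 mm diameter, 5 mm high (level with the deck), tapered to 3 mm at the top, so a hole up to about 3 mm off still finds it
- pin_far (a point): top centre of the other, equal pin, nearer the fence, at the fixture's (30, 47, 15) mm
- vial: glass vial with a white screw cap, 23 mm diameter, 56 mm high, standing on the worktop behind the fence; origin at the centre of its underside; leave alone
- petri: petri dish, 60 mm diameter, 14 mm high, on the worktop to the left of the fixture; origin at the centre of its underside; leave alone
- weight: brass check weight, 24 mm diameter, 22 mm high, on the worktop on the robot's side of the fixture, towards its left end; origin at the centre of its underside; leave alone
Things that resemble listed ones, but are neither listed nor needed, are in the scene too. Several things have the shape of the plate; the one meant has the colours described above.

How it is judged:
By the outcome, as a careful person would: the job done as asked, in the order asked, and still so for the second after the job is handed in, with the robot touching nothing.
It also fails if it takes over 43 s, if anything falls off the work surface, if the arm or the gripper's body presses on something with over 40 N, if the wrist force passes 120 N, or if a joint passes its speed limit or range.

## Robot

A 6-joint arm with a two-finger parallel gripper is mounted at the origin on a cart in front of the work surface, level with it; the furniture and walls round the work are solid. World frame = base frame: x ahead of the robot, y to its left, z up, the work surface at z = 0. Lengths are in m, angles in rad, forces in N, time in s.
With the tool pointing down it reaches from about 0.35 to 0.8 m from the base axis. Payload 7.3 kg.
Tool frame: the origin (TCP) lies on the centre line of the jaws, within the pads' length; the fingertips stand 22 mm ahead of it and the grasp point (between the pads) lies 3 mm ahead of it; z points along the fingers, y is the direction in which the jaws open and shut (so a half turn about z gives the same grasp; the last joint's range is limited). The gripper opens to 85 mm and grips with 20 to 120 N. Pads are 22 mm wide; open, the fingers measure 114 mm over their backs; the gripper's body (76 mm by 85 mm) begins 54 mm behind the grasp point. The pads swing forward as they close: fully open they stand 13 mm farther back than shut.
Start: joints at [0.955, 0.342, 1.524, -0, 1.275, -0.146], TCP at [0.238, 0.468, 0.227] pointing down, gripper open.
Joint ranges: [-2.53, 2.53], [-0.77, 2.02], [0.04, 2.7], [-1, 4.14], [0.28, 2.66], [-3.11, 3.11]. Speed limits (rad/s): [2.57, 2.57, 3.14, 3.14, 3.14, 3.14].

## Interface

Orientations are given as a unit quaternion [x, y, z, w].
In Python, from workcell import readout, imaging, robot gives the robot as it stands. The module is installed in compiled form; this text tells all that it offers.
- The arm moves only by the tool servo_tool, never from a script. Its argument "rows" is a list of rows, each a list of 3 entries, a list of its own where there are three numbers: the gripper's target within -1 to 1 (shut at 1, half-way at 0, fully open at -1), then the shift along the tool's x, y, z in cm, then the turn about the tool's z in rad. A call has 1 to 5 rows; each row shifts and turns the pose as measured when the row begins, along the tool's axes as they then stand; what a row does not reach is not made up. A row lasts 1/12 s, in which the tool goes at most 41.7 mm and 7.16 degrees, less where a joint would pass 70% of its speed; a pose out of reach is approached as far as the arm can. A call with a gripper value outside its range is refused whole. The fingers move at their own pace and stop on an object; "force" is the grip in N (left out, the last holds). Time passes only in rows, so rows that do not move let the fingers close. It gives the time, the measured TCP pose, the force and the opening at its end, in the units of the state.
- readout.state(): the state, without advancing time (a new reading comes with each control period).
- imaging.camera(name): name is "scene" or "top"; returns (picture, depth): 384x512x3 uint8, red, green, blue; 384x512 float32, m along the optical axis (not along the pixel's ray), 0 where there is no reading.
- imaging.camera_model(name): a dict with "fx", "fy", "cx", "cy" (pixels), "rvec" (rotation vector, rad) and "tvec" (3), from world to camera coordinates, as OpenCV has them. Camera axes: x right, y down, z forward; pixel columns grow to the right and rows downward; lengths in m; the calibration is good to about 2 mm. A picture is of the moment at which its call begins. camera_model takes no time and is no camera call.
- robot.job_done(): hands the job in, once; it reports no verdict.
The state is a dict: "t": time; "q": joint angles; "qd": joint speeds; "joint_torque": joint torques, N m; "position": TCP position; "ee_rot": TCP orientation; "contact_force": force on the tool from outside, world axes, zero at the start; "wrist_torque": the same for the moment, N m; "width": finger opening in m.
Only numpy, scipy, OpenCV 4.12 (cv2) and the standard library are available. Lean on these libraries where they do the work, as an engineer would, in place of code of your own. Each camera call takes 0.05 s, during which the arm holds its last target.

## Working session

There is one attempt and no reset: what is moved stays moved. The work goes in short steps, Python scripts to look and compute and a tool call to move; the robot and the scene stay as the last step left them, time stands still between calls to the robot, and variables do not carry over. Pictures are saved under pics/ and viewed, and the job is handed in when it is done.

Besides the shell and the picture viewer there is one more tool, called after "Emit:" by a JSON object that holds its "op" and its "data". servo_tool: Moves the arm, as the interface text tells. Its arguments: {"type":"object","properties":{"rows":{"type":"array"},"force":{"type":"number"}},"required":["rows"]}

```bash
mkdir -p pics; ls; python3 - <<'E'
from workcell import readout, imaging, robot
import cv2,numpy as np
for n in ("scene","top"):
    p,d=imaging.camera(n); np.savez(f"{n}0.npz",p=p,d=d)
    cv2.imwrite(f"pics/{n}0.png",cv2.resize(p[:,:,::-1],(800,600),interpolation=cv2.INTER_CUBIC))
    print(imaging.camera_model(n), (d>0).mean())
s=readout.state();print(s)
E
```

```text
pics
{'fx': 462.8401894655954, 'fy': 462.8401894655954, 'cx': 259.1639925953858, 'cy': 202.4304253229218, 'rvec': array([ 1.11412485, -2.09766375,  1.25417283]), 'tvec': array([0.2092332 , 0.28536924, 0.46405389])} 0.9959004720052084
{'fx': 456.861628692135, 'fy': 456.861628692135, 'cx': 261.0322861325522, 'cy': 189.05544468032846, 'rvec': array([ 2.15199996, -2.1187839 ,  0.21062098]), 'tvec': array([-0.112552  ,  0.51739249,  0.78789694])} 0.9960378011067709
{'t': 0.1, 'q': array([ 9.54985155e-01,  3.42634830e-01,  1.52488576e+00, -2.73462880e-05,
        1.27542561e+00, -1.45986376e-01]), 'qd': array([ 1.34837719e-03, -3.19230490e-03, -3.48297217e-03, -4.32328227e-05,
       -7.63565063e-05,  2.51460453e-04]), 'joint_torque': array([ 2.03933931e-03, -4.34445691e+01, -2.46490127e+01, -2.05955557e-04,
        4.62634431e-03, -5.31407750e-05]), 'position': array([0.23745698, 0.46783117, 0.2265174 ]), 'ee_rot': array([ 2.32753858e-01,  9.72535441e-01, -6.33133863e-04, -2.39453784e-04]), 'contact_force': array([0.16571086, 0.57430895, 0.03676575]), 'wrist_torque': array([-0.03256373,  0.01176405, -0.03689672]), 'width': 0.08562100768759429}
```

View pics/scene0.png

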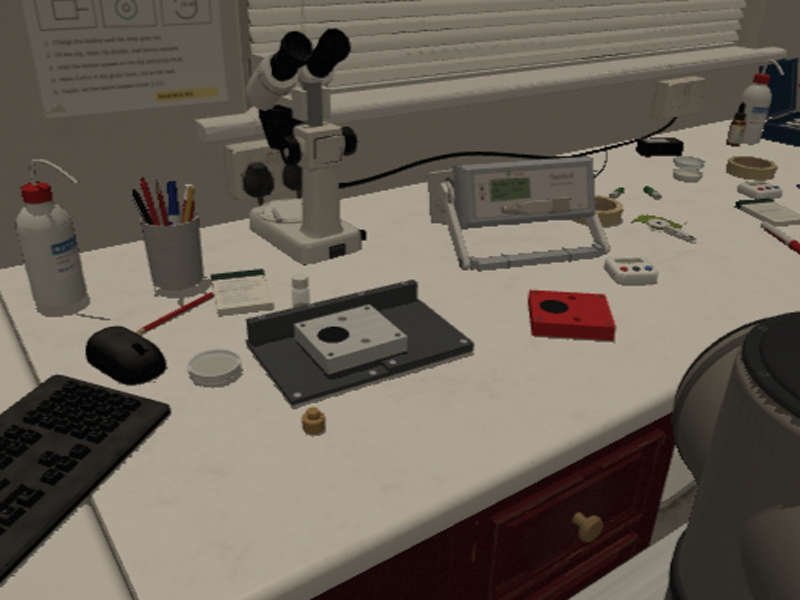

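View pics/top0.png

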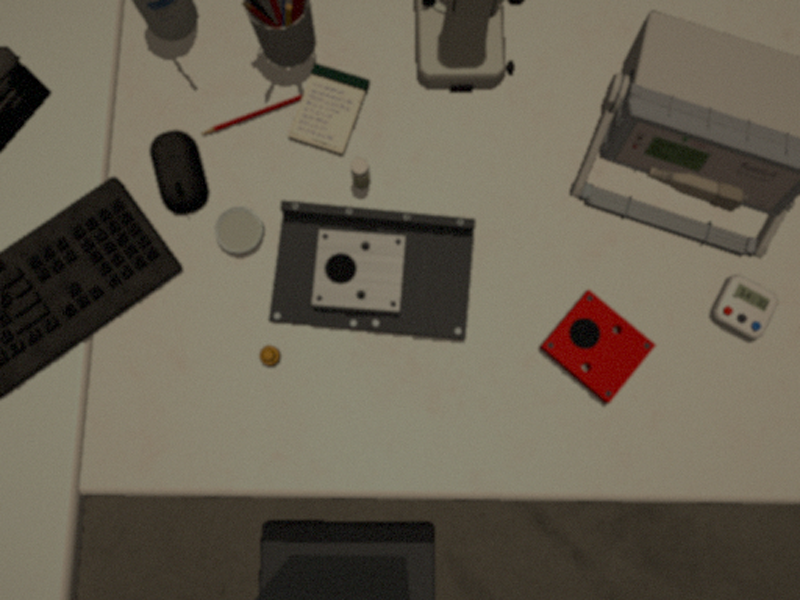

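Candidates in the 800×600 top view are the silver plate at about (358,271), on the fixture, and the red plate at about (597,347), on the worktop. The silver one matches: it's aluminium with a black pad and lies on the fixture. I'll confirm it in a crop and measure.

```bash
cat > h.py <<'E'
import numpy as np,cv2
from workcell import readout, imaging, robot
class Cam:
    def __init__(s,n):
        m=imaging.camera_model(n); s.K=np.array([[m['fx'],0,m['cx']],[0,m['fy'],m['cy']],[0,0,1]])
        s.R=cv2.Rodrigues(np.array(m['rvec']))[0]; s.t=np.array(m['tvec']); s.C=-s.R.T@s.t; s.rv=m['rvec']
    def plane(s,uv,z):
        uv=np.atleast_2d(uv).astype(float); r=np.c_[uv,np.ones(len(uv))]@np.linalg.inv(s.K).T@s.R
        return s.C+r*((z-s.C[2])/r[:,2])[:,None]
    def proj(s,P):
        c=np.atleast_2d(P)@s.R.T+s.t; p=c@s.K.T; return p[:,:2]/p[:,2:]
    def cloud(s,d):
        v,u=np.mgrid[:d.shape[0],:d.shape[1]]; r=np.stack([u,v,np.ones_like(u)],-1)@np.linalg.inv(s.K).T
        return (r*d[...,None]-s.t)@s.R
E
python3 - <<'E'
from h import *
c=Cam("top"); f=np.load("top0.npz");p,d=f['p'],f['d']; P=c.cloud(d)
print(c.C, Cam("scene").C, c.proj([[0.238,.468,.227],[0,0,0]]))
crop=p[110:240,150:330]; cv2.imwrite("pics/crop0.png",cv2.resize(crop[:,:,::-1],None,fx=4.4,fy=4.4,interpolation=cv2.INTER_CUBIC))
hsv=cv2.cvtColor(p,cv2.COLOR_RGB2HSV)
for (u,v) in [(215,160),(250,190),(230,172),(285,175),(190,180),(185,140),(400,300)]: print(u,v,p[v,u],hsv[v,u],P[v,u].round(4))
E
```

```text
[ 0.37005066 -0.09110802  0.86942876] [-0.09367458  0.33402932  0.46926499] [[-175.50698469  368.01802467]
 [ 195.76906831  489.06520934]]
215 160 [127 118 105] [ 18  44 127] [ 0.5756 -0.0175  0.0333]
250 190 [130 123 107] [ 21  45 130] [ 0.5194 -0.0842  0.0341]
230 172 [130 122 106] [ 20  47 130] [ 0.5528 -0.0463  0.0345]
285 175 [48 44 42] [10 32 48] [ 0.5529 -0.1505  0.0158]
190 180 [40 37 36] [ 8 26 40] [0.5413 0.0312 0.0091]
185 140 [16 19 12] [43 94 19] [0.62   0.0439 0.0107]
400 300 [136 128 110] [ 21  49 136] [ 3.221e-01 -3.672e-01 -2.000e-04]
```

View pics/crop0.png

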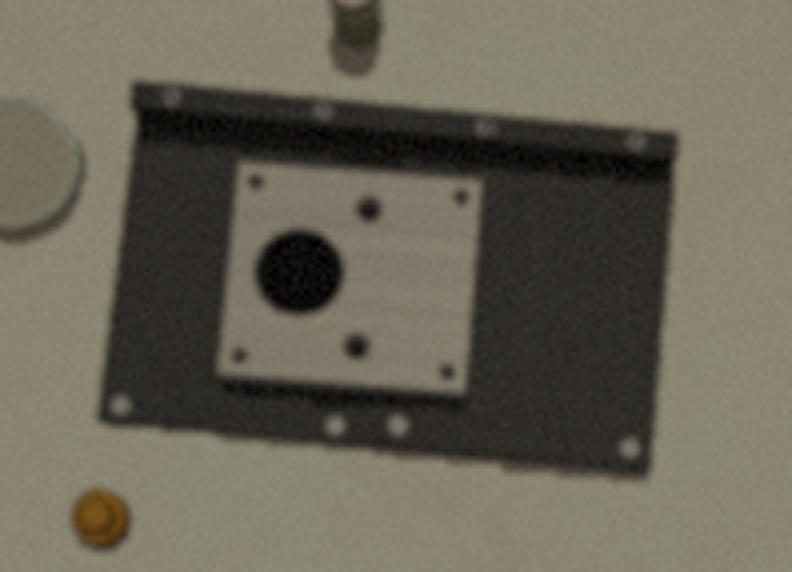

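The crop confirms the silver plate with its black pad at (300,270) and holes at (369,208) and (357,346). The fence is at the top, the brass weight at (100,518) and the dish at the left. Next I'll measure the poses.

```bash
cat >> h.py <<'E'
def plate_pose(c,p,P,z):
    hsv=cv2.cvtColor(p,cv2.COLOR_RGB2HSV)
    m=((hsv[...,2]>85)&(P[...,2]>z-0.006)&(P[...,2]<z+.008)&(P[...,0]>.4)&(P[...,0]<.72)&(abs(P[...,1])<.2)).astype(np.uint8)
    cs,_=cv2.findContours(m,cv2.RETR_EXTERNAL,cv2.CHAIN_APPROX_NONE); k=max(cs,key=cv2.contourArea)[:,0,:]
    k=cv2.convexHull(k)[:,0,:]
    W=c.plane(k,z)[:,:2]; r=cv2.minAreaRect((W*1000).astype(np.float32)); return r,k
def dots(c,p,k,z):
    # dark blobs inside plate: pad + holes
    m=np.zeros(p.shape[:2],np.uint8); cv2.fillConvexPoly(m,k,1)
    m=cv2.erode(m,np.ones((3,3)))
    g=cv2.resize(p.min(2).astype(np.float32),None,fx=4,fy=4,interpolation=cv2.INTER_CUBIC)
    M=cv2.resize(m,None,fx=4,fy=4,interpolation=cv2.INTER_NEAREST)
    n,l,st,ce=cv2.connectedComponentsWithStats(((g<75)&(M>0)).astype(np.uint8))
    return [(st[i,4]/16,((ce[i]+.5)/4-.5).round(2),(c.plane((ce[i]+.5)/4-.5,z)[0,:2]*1000).round(1)) for i in range(1,n) if st[i,4]>30]
E
python3 - <<'E'
from h import *
c=Cam("top"); f=np.load("top0.npz");p,d=f['p'],f['d']; P=c.cloud(d)
r,k=plate_pose(c,p,P,.035); print("plate",r)
for x in dots(c,p,k,.035): print(x)
dark=(p.max(2)<75)
roi=(P[...,0]>.4)&(P[...,0]<.72)&(abs(P[...,1]+.05)<.2)
m=(dark&roi&(P[...,2]>.033)&(P[...,2]<.048)).astype(np.uint8)
cs,_=cv2.findContours(m,0,cv2.CHAIN_APPROX_NONE)
for k2 in sorted(cs,key=cv2.contourArea)[-3:]:
    print("fence",cv2.contourArea(k2),cv2.minAreaRect((c.plane(k2[:,0],.040)[:,:2]*1000).astype(np.float32)))
# whole fixture outline, front edge
m=((p.max(2)<75)&roi).astype(np.uint8); cs,_=cv2.findContours(m,0,cv2.CHAIN_APPROX_NONE); k3=max(cs,key=cv2.contourArea)
b=cv2.boxPoints(cv2.minAreaRect(k3)); print("box px",b)
ap=cv2.approxPolyDP(cv2.convexHull(k3),4,True)[:,0]; print(ap)
for z in (.01,.015,.04): print(z,(c.plane(ap,z)*1000).round(1)[:,:2].tolist())
print("rivets")
g=p.max(2); 
for (u,v,z) in [(150+120/4.4,110+405/4.4,.01),(150+335/4.4,110+425/4.4,.01),(150+398/4.4,110+425/4.4,.015),(150+629/4.4,110+447/4.4,.015),(150+172/4.4,110+95/4.4,.04),(150+323/4.4,110+109/4.4,.04),(150+487/4.4,110+127/4.4,.04),(150+637/4.4,110+141/4.4,.04)]:
    print((c.plane([u-.4,v-.4],z)*1000).round(1))
E
```

```text
plate ((551.2673950195312, -45.8453483581543), (103.57296752929688, 91.87287139892578), 86.53490447998047)
(np.float64(7.5625), array([207.63, 150.86]), array([592.6,  -3.2]))
(np.float64(7.0625), array([254.36, 154.37]), array([587.5, -91.2]))
(np.float64(25.375), array([233.37, 157.16]), array([581.3, -51.9]))
(np.float64(321.0), array([217.52, 171.42]), array([553.4, -23. ]))
(np.float64(25.75), array([230.53, 188.3 ]), array([521.8, -48.1]))
(np.float64(7.75), array([203.99, 190.39]), array([517. ,   0.9]))
(np.float64(7.5625), array([251.22, 194.11]), array([511.5, -86.7]))
fence 16.5 ((664.3098754882812, -44.604026794433594), (7.9574689865112305, 17.089221954345703), 1.1827113628387451)
fence 252.0 ((552.2574462890625, -23.371000289916992), (34.8300895690918, 34.27054977416992), 45.827205657958984)
fence 656.0 ((618.0402221679688, -66.17501068115234), (232.73886108398438, 14.081878662109375), 85.4191665649414)
box px [[172.12785 205.93932]
 [179.72716 128.04655]
 [304.2976  140.19975]
 [296.6983  218.09251]]
[[180 130]
 [302 140]
 [296 217]
 [173 205]]
0.01 [[640.2, 54.6], [624.6, -183.8], [473.2, -172.1], [492.3, 61.1]]
0.015 [[638.7, 53.8], [623.2, -183.2], [472.6, -171.6], [491.6, 60.3]]
0.04 [[630.8, 49.5], [615.8, -180.5], [469.6, -169.2], [488.1, 55.8]]
rivets
[[498.9  54.1  10. ]]
[[491.7 -38.6  10. ]]
[[491.4 -65.9  15. ]]
[[ 483.6 -165.1   15. ]]
[[628.8  33.1  40. ]]
[[623.8 -31.6  40. ]]
[[ 617.2 -101.9   40. ]]
[[ 612.3 -166.1   40. ]]
```

Fixture: origin about (566.5, -57) mm, yaw about -0.077. Plate: centre about (551.3, -45.8), yaw about -0.061. That puts it about 16 mm short in x and 42 mm short in y, both within the stated ranges. The plan is to push it square against the fence first, then along the fence to the pins.

First I'll turn the jaws parallel to the fence and half-close them.

Emit:
{"op": "servo_tool", "data": {"rows": [[0,[0,0,1],-0.1],[0,[0,0,1],-0.1],[0,[0,0,1],-0.1],[0,[0,0,1],-0.1]], "force": 20}}

```text
t: 0.43
position: [0.2377, 0.4682, 0.186]
ee_rot: [0.028, 1.0, 0.0, 0.0]
contact_force: [-0.1, 0.2, -0.5]
width: 0.0427
```

```bash
cat >> h.py <<'E'
from scipy.spatial.transform import Rotation as Ro
O=np.array([.5665,-.057]); TH=-.077
EX=np.array([np.cos(TH),np.sin(TH)]); EY=np.array([-np.sin(TH),np.cos(TH)])
def fx(w): w=np.asarray(w)[:2]-O; return np.array([w@EX,w@EY])
def go(target=None,fix=False,yaw=None):
    s=readout.state(); R=Ro.from_quat(s['ee_rot']).as_matrix(); p=s['position']
    print('t',round(s['t'],2),'pos',p.round(4),'fix mm',(fx(p)*1000).round(1),'F',s['contact_force'].round(1),'w',round(s['width'],4))
    h=np.arctan2(R[1,1],R[0,1]); print('tool y heading deg rel fixture-y',np.degrees(h-np.pi/2-TH).round(2),'z axis',R[:,2].round(3))
    print('fixture x,y in tool axes', (R.T@np.r_[EX,0]).round(3),(R.T@np.r_[EY,0]).round(3))
    if target is not None:
        t=np.array(target,float)
        if fix: t=np.r_[O+t[0]*EX+t[1]*EY,t[2]]
        print('shift cm in tool axes',(R.T@(t-p)*100).round(2))
E
python3 -c "
from h import *
go([.4825,-.0415,.15])"
```

```text
t 0.43 pos [0.2377 0.4682 0.186 ] fix mm [-368.2  498.4] F [-0.1  0.2 -0.5] w 0.0427
tool y heading deg rel fixture-y 1.23 z axis [ 0.     0.001 -1.   ]
fixture x,y in tool axes [-1.    -0.021  0.   ] [-0.021  1.     0.001]
shift cm in tool axes [-27.28 -49.54   3.58]
```

Emit:
{"op": "servo_tool", "data": {"rows": [[0,[-1.95,-3.5,0.2],0.02],[0,[-1.95,-3.5,0.2],0],[0,[-1.95,-3.5,0.2],0],[0,[-1.95,-3.5,0.2],0],[0,[-1.95,-3.5,0.2],0]]}}

```text
t: 0.85
position: [0.3212, 0.2857, 0.1707]
ee_rot: [0.028, 1.0, -0.001, -0.003]
contact_force: [0.8, 0.1, -0.3]
width: 0.0429
```

Emit:
{"op": "servo_tool", "data": {"rows": [[0,[-1.95,-3.5,0.2],0],[0,[-1.95,-3.5,0.2],0],[0,[-1.95,-3.5,0.2],0],[0,[-1.95,-3.5,0.2],0],[0,[-1.95,-3.5,0.2],0]]}}

```text
t: 1.27
position: [0.4091, 0.0968, 0.1596]
ee_rot: [0.027, 1.0, -0.001, -0.003]
contact_force: [1.0, 0.1, 0.0]
width: 0.0427
```

```bash
python3 -c "
from h import *
go([.4825,-.0415,.12])"
```

```text
t 1.27 pos [0.4091 0.0968 0.1596] fix mm [-168.7  141.2] F [1.  0.1 0. ] w 0.0427
tool y heading deg rel fixture-y 1.26 z axis [-0.006 -0.002 -1.   ]
fixture x,y in tool axes [-1.    -0.022 -0.006] [-0.022  1.    -0.003]
shift cm in tool axes [ -8.11 -13.39   3.95]
```

Emit:
{"op": "servo_tool", "data": {"rows": [[0,[-2,-3.4,0.8],0.02],[0,[-2,-3.4,0.8],0.02],[0,[-2,-3.4,0.8],0],[0,[-1.8,-2.8,0.8],0],[0,[0,0,0],0]]}}

```text
t: 1.68
position: [0.4798, -0.0515, 0.126]
ee_rot: [0.052, 0.999, -0.002, -0.002]
contact_force: [0.2, -1.1, -0.2]
width: 0.0427
```

```bash
python3 - <<'E'
from h import *
go([.4825,-.0415,.045])
for n in("scene","top"):
    p,d=imaging.camera(n); np.savez(n+"1.npz",p=p,d=d)
    crop=p[130:290,120:340]; cv2.imwrite(f"pics/{n}1.png",cv2.resize(crop[:,:,::-1],None,fx=3.6,fy=3.6,interpolation=cv2.INTER_CUBIC))
E
```

```text
t 1.68 pos [ 0.4798 -0.0515  0.126 ] fix mm [-86.9  -1.2] F [ 0.2 -1.1 -0.2] w 0.0427
tool y heading deg rel fixture-y -1.51 z axis [-0.004 -0.004 -1.   ]
fixture x,y in tool axes [-1.     0.026 -0.003] [ 0.026  1.    -0.004]
shift cm in tool axes [-0.19  1.05  8.1 ]
```

View pics/scene1.png

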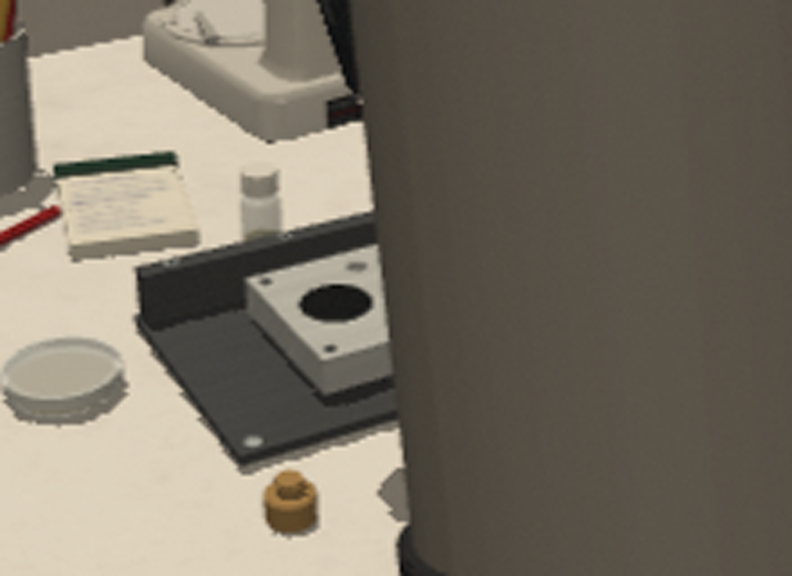

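View pics/top1.png

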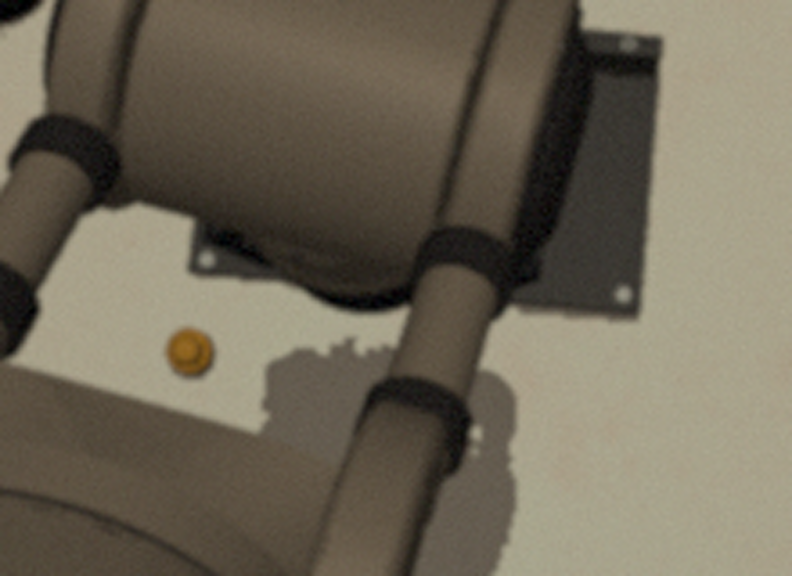

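Both views show the arm hiding the work, so I'll measure by force and retract to look. Next: fix the yaw and lower in front of the plate.

Emit:
{"op": "servo_tool", "data": {"rows": [[0,[0,0.6,1.5],-0.026],[0,[0,0.4,2],0],[0,[0,0,2],0],[0,[0,0,1.5],0],[0,[0,0,0.5],0]]}}

```text
t: 2.2
position: [0.4768, -0.0317, 0.0518]
ee_rot: [0.035, 0.999, -0.001, -0.001]
contact_force: [-0.4, 0.3, -0.0]
width: 0.043
```

Emit:
{"op": "servo_tool", "data": {"rows": [[0,[0,0,0.1],0],[0,[0,0,0],0],[0,[0,0,0],0]]}}

```text
t: 2.45
position: [0.4754, -0.0287, 0.0512]
ee_rot: [0.033, 0.999, -0.0, -0.003]
contact_force: [-0.3, -0.5, 0.4]
width: 0.043
```

```bash
python3 -c "
from h import *
go([-.083,.010,.043],True)"
```

```text
t 2.45 pos [ 0.4754 -0.0287  0.0512] fix mm [-93.   21.2] F [-0.3 -0.5  0.4] w 0.043
tool y heading deg rel fixture-y 0.62 z axis [-0.005 -0.    -1.   ]
fixture x,y in tool axes [-1.    -0.011 -0.005] [-0.011  1.    -0.001]
shift cm in tool axes [-1.   -1.14  0.82]
```

Emit:
{"op": "servo_tool", "data": {"rows": [[0,[-0.3,-0.8,0.3],0.01],[0,[0,0,0.2],0],[0,[0,0,0.1],0],[0,[0,0,0.1],0]]}}

```text
t: 2.78
position: [0.48, -0.0378, 0.0466]
ee_rot: [0.038, 0.999, -0.001, 0.0]
contact_force: [-0.5, -0.1, 0.7]
width: 0.0426
```

```bash
python3 -c "
from h import *
go([-.083,.010,.043],True)"
```

```text
t 2.78 pos [ 0.48   -0.0378  0.0466] fix mm [-87.7  12.5] F [-0.5 -0.1  0.7] w 0.0426
tool y heading deg rel fixture-y 0.02 z axis [ 0.001 -0.002 -1.   ]
fixture x,y in tool axes [-1.    -0.     0.001] [-0.     1.    -0.002]
shift cm in tool axes [-0.47 -0.25  0.36]
```

Good alignment. I'll creep down until the tips touch the deck, to learn their height.

Emit:
{"op": "servo_tool", "data": {"rows": [[0,[0,0,0.2],0],[0,[0,0,0.2],0],[0,[0,0,0.15],0],[0,[0,0,0.1],0]]}}

```text
t: 3.12
position: [0.4802, -0.0383, 0.0398]
ee_rot: [0.039, 0.999, -0.001, 0.001]
contact_force: [-0.9, 0.2, 0.1]
width: 0.043
```

Emit:
{"op": "servo_tool", "data": {"rows": [[0,[0,0,0.15],0],[0,[0,0,0.15],0],[0,[0,0,0.15],0]]}}

```text
t: 3.37
position: [0.4801, -0.0382, 0.0347]
ee_rot: [0.039, 0.999, -0.001, 0.001]
contact_force: [-0.1, 0.4, -0.4]
width: 0.0431
```

Emit:
{"op": "servo_tool", "data": {"rows": [[0,[0,0,0.12],0],[0,[0,0,0.1],0]]}}

```text
t: 3.53
position: [0.48, -0.0382, 0.0321]
ee_rot: [0.039, 0.999, -0.001, 0.0]
contact_force: [-0.7, -0.8, 1.1]
width: 0.043
```

Emit:
{"op": "servo_tool", "data": {"rows": [[0,[0,0,0.12],0],[0,[0,0,0.1],0]]}}

```text
t: 3.7
position: [0.48, -0.0381, 0.0296]
ee_rot: [0.039, 0.999, -0.001, 0.0]
contact_force: [-0.3, 0.1, 0.1]
width: 0.0428
```

Emit:
{"op": "servo_tool", "data": {"rows": [[0,[0,0,0.1],0],[0,[0,0,0.08],0]]}}

```text
t: 3.87
position: [0.48, -0.0381, 0.0276]
ee_rot: [0.039, 0.999, -0.001, 0.0]
contact_force: [-0.2, 0.7, 0.9]
width: 0.0426
```

Emit:
{"op": "servo_tool", "data": {"rows": [[0,[0,0,0.08],0],[0,[0,0,0.08],0]]}}

```text
t: 4.03
position: [0.48, -0.0381, 0.0258]
ee_rot: [0.039, 0.999, -0.001, 0.0]
contact_force: [0.2, -1.4, -0.7]
width: 0.0425
```

Emit:
{"op": "servo_tool", "data": {"rows": [[0,[-0.12,0,0],0],[0,[-0.12,0,0],0],[0,[0,0,0],0]]}}

```text
t: 4.28
position: [0.4826, -0.0384, 0.0257]
ee_rot: [0.039, 0.999, -0.001, 0.0]
contact_force: [-0.1, 0.2, -0.5]
width: 0.043
```

Emit:
{"op": "servo_tool", "data": {"rows": [[0,[-0.1,0,0.05],0],[0,[0,0,0.1],0],[0,[0,0,0.05],0]]}}

```text
t: 4.53
position: [0.484, -0.0385, 0.0237]
ee_rot: [0.039, 0.999, -0.001, 0.001]
contact_force: [-1.1, -0.4, -0.3]
width: 0.0431
```

No contact yet, so the tips may still be short of the fixture's front edge. I'll raise, go over the clear deck on the right, and find the tip height there.

Emit:
{"op": "servo_tool", "data": {"rows": [[0,[0,0,-2],0],[0,[0,0,-2],0],[0,[-1,-3,0],0],[0,[-1,-3,0],0],[0,[0,-2.5,0],0]]}}

```text
t: 4.95
position: [0.497, -0.1227, 0.0649]
ee_rot: [0.035, 0.999, -0.0, -0.001]
contact_force: [0.4, -0.5, 0.5]
width: 0.0426
```

Emit:
{"op": "servo_tool", "data": {"rows": [[0,[0,0,0],0],[0,[0,0,0],0]]}}

```text
t: 5.12
position: [0.4975, -0.1271, 0.0652]
ee_rot: [0.037, 0.999, -0.001, 0.0]
contact_force: [-0.8, 0.5, 0.4]
width: 0.0426
```

```bash
python3 -c "
from h import *
go([-.055,-.085,.038],True)"
```

```text
t 5.12 pos [ 0.4975 -0.1271  0.0652] fix mm [-63.4 -75.2] F [-0.8  0.5  0.4] w 0.0426
tool y heading deg rel fixture-y 0.15 z axis [ 0.    -0.002 -1.   ]
fixture x,y in tool axes [-1.    -0.003  0.   ] [-0.003  1.    -0.002]
shift cm in tool axes [-0.84 -0.98  2.72]
```

Emit:
{"op": "servo_tool", "data": {"rows": [[0,[-0.8,-1.0,0.5],0],[0,[0,0,0.8],0],[0,[0,0,0.7],0],[0,[0,0,0.3],0]]}}

```text
t: 5.45
position: [0.5055, -0.1369, 0.0402]
ee_rot: [0.037, 0.999, -0.001, 0.0]
contact_force: [-0.3, 0.5, -0.7]
width: 0.0427
```

Emit:
{"op": "servo_tool", "data": {"rows": [[0,[0,0,0.2],0],[0,[0,0,0.15],0],[0,[0,0,0.1],0]]}}

```text
t: 5.7
position: [0.5042, -0.1348, 0.0332]
ee_rot: [0.036, 0.999, 0.0, -0.002]
contact_force: [-0.3, -0.1, -0.4]
width: 0.0431
```

Emit:
{"op": "servo_tool", "data": {"rows": [[0,[0,0,0.1],0],[0,[0,0,0.1],0]]}}

```text
t: 5.87
position: [0.5041, -0.1341, 0.0309]
ee_rot: [0.035, 0.999, 0.0, -0.002]
contact_force: [0.1, 0.6, 0.4]
width: 0.0428
```

Emit:
{"op": "servo_tool", "data": {"rows": [[0,[0,0,0.1],0],[0,[0,0,0.08],0]]}}

```text
t: 6.03
position: [0.5042, -0.134, 0.0292]
ee_rot: [0.035, 0.999, 0.0, -0.002]
contact_force: [0.1, -0.3, 0.8]
width: 0.0425
```

Emit:
{"op": "servo_tool", "data": {"rows": [[0,[0,0,0.1],0],[0,[0,0,0.08],0]]}}

```text
t: 6.2
position: [0.5044, -0.1341, 0.0275]
ee_rot: [0.035, 0.999, -0.0, -0.001]
contact_force: [-1.0, -0.5, -0.4]
width: 0.0425
```

Emit:
{"op": "servo_tool", "data": {"rows": [[0,[0,0,0.1],0],[0,[0,0,0.08],0]]}}

```text
t: 6.37
position: [0.5045, -0.1342, 0.0258]
ee_rot: [0.035, 0.999, -0.0, -0.001]
contact_force: [0.1, 0.0, 0.1]
width: 0.0424
```

Emit:
{"op": "servo_tool", "data": {"rows": [[0,[0,0,0.1],0],[0,[0,0,0.08],0]]}}

```text
t: 6.53
position: [0.5045, -0.1343, 0.0238]
ee_rot: [0.035, 0.999, -0.0, -0.001]
contact_force: [0.3, -0.6, 0.0]
width: 0.0429
```

Emit:
{"op": "servo_tool", "data": {"rows": [[0,[0,0,0.1],0],[0,[0,0,0.05],0]]}}

```text
t: 6.7
position: [0.5045, -0.1343, 0.0221]
ee_rot: [0.035, 0.999, -0.0, -0.001]
contact_force: [0.3, -0.1, 0.2]
width: 0.0426
```

```bash
python3 - <<'E'
from h import *
go()
p,d=imaging.camera("scene"); np.savez("scene2.npz",p=p,d=d)
cv2.imwrite(f"pics/scene2.png",cv2.resize(p[130:290,150:370,::-1],None,fx=3.6,fy=3.6,interpolation=cv2.INTER_CUBIC))
p,d=imaging.camera("top"); np.savez("top2.npz",p=p,d=d)
cv2.imwrite(f"pics/top2.png",cv2.resize(p[90:250,150:370,::-1],None,fx=3.6,fy=3.6,interpolation=cv2.INTER_CUBIC))
E
```

```text
t 6.7 pos [ 0.5045 -0.1343  0.0221] fix mm [-55.9 -81.9] F [ 0.3 -0.1  0.2] w 0.0426
tool y heading deg rel fixture-y 0.38 z axis [-0.003 -0.    -1.   ]
fixture x,y in tool axes [-1.    -0.007 -0.002] [-0.007  1.    -0.001]
```

View pics/scene2.png

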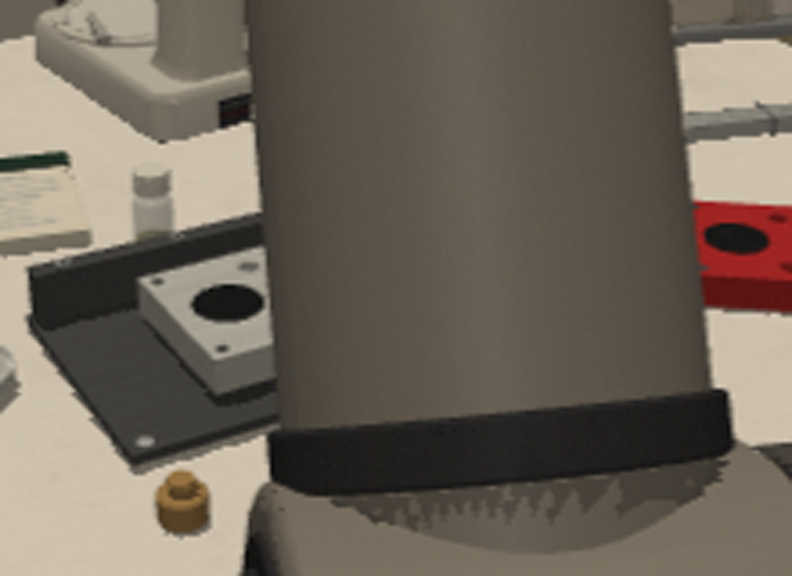

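View pics/top2.png

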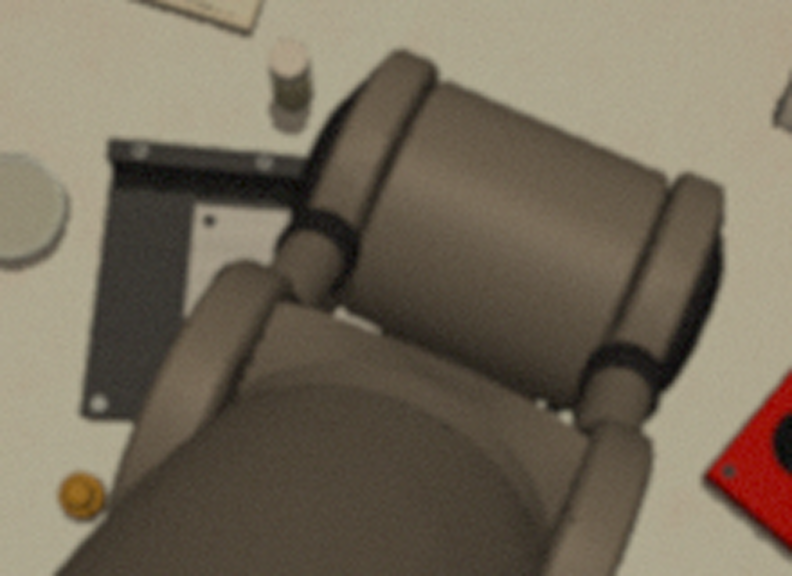

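No contact even at TCP z 22 mm, and the arm still hides the tips. I'll keep lowering gently.

Emit:
{"op": "servo_tool", "data": {"rows": [[0,[0,0,0.1],0],[0,[0,0,0.05],0]]}}

```text
t: 6.97
position: [0.5045, -0.1343, 0.0206]
ee_rot: [0.035, 0.999, -0.0, -0.001]
contact_force: [-0.3, 0.3, 0.0]
width: 0.0426
```

Emit:
{"op": "servo_tool", "data": {"rows": [[0,[0,0,0.1],0],[0,[0,0,0.05],0]]}}

```text
t: 7.13
position: [0.5046, -0.1344, 0.019]
ee_rot: [0.035, 0.999, -0.0, -0.001]
contact_force: [-0.3, -0.2, 0.4]
width: 0.0427
```

```bash
python3 - <<'E'
from h import *
for n in ("top","scene"):
  c=Cam(n)
  for i,tcp in ((1,[.4798,-.0515,.126]),(2,[.5045,-.1343,.0221])):
    P=c.cloud(np.load(f"{n}{i}.npz")['d']); 
    q=P-np.array(tcp)
    m=(abs(q[...,0])<.06)&(abs(q[...,1])<.06)&(q[...,2]>-.05)
    h=q[m]; print(n,i,c.proj([tcp]).round(1),m.sum(),np.percentile(h[:,2],[0,2,10,50,90,100]).round(3) if m.sum() else '')
    # lowest points
    lo=h[h[:,2]<np.percentile(h[:,2],3)]; print(lo[:6].round(3).tolist())
s=readout.state(); print(s['q'].round(3), s['joint_torque'].round(1))
E
```

```text
top 1 [[229.3 203.5]] 12960 [0.051 0.209 0.334 0.355 0.361 0.367]
[[-0.004, 0.06, 0.108], [-0.003, 0.059, 0.105], [-0.005, 0.06, 0.106], [-0.004, 0.059, 0.104], [-0.004, 0.057, 0.104], [-0.003, 0.057, 0.098]]
top 2 [[276.5 199.4]] 7802 [-0.023  0.317  0.336  0.356  0.362  0.453]
[[0.056, 0.023, 0.32], [0.022, -0.055, 0.315], [0.02, -0.055, 0.312], [0.016, -0.053, 0.321], [0.014, -0.052, 0.318], [0.012, -0.051, 0.316]]
scene 1 [[247.3 181.6]] 106 [0.056 0.057 0.061 0.079 0.109 0.11 ]
[[0.015, 0.05, 0.057], [0.011, 0.05, 0.057], [0.008, 0.051, 0.056], [0.004, 0.051, 0.056]]
scene 2 [[275.8 215.4]] 52 [0.307 0.311 0.318 0.338 0.345 0.359]
[[-0.05, -0.052, 0.311], [-0.059, -0.043, 0.307]]
[-0.406  0.599  1.77  -0.002  0.775 -1.905] [ -0.  -47.9 -16.4  -0.    0.   -0. ]
```

Emit:
{"op": "servo_tool", "data": {"rows": [[0,[0,0,-3],0],[0,[0,0,-4],0],[0,[1.5,3,-3],0],[0,[1.5,3.5,-1],0],[0,[1.5,3.5,0],0]]}}

```text
t: 7.55
position: [0.4695, -0.0365, 0.1298]
ee_rot: [0.039, 0.999, 0.0, -0.001]
contact_force: [0.3, 1.5, 0.1]
width: 0.0425
```

Emit:
{"op": "servo_tool", "data": {"rows": [[0,[1,3.8,0],0],[0,[1,3.8,0],0],[0,[1,3.8,0],0],[0,[1,3.8,0],0],[0,[1,3.8,0],0]]}}

```text
t: 7.97
position: [0.4324, 0.1636, 0.1328]
ee_rot: [0.042, 0.999, 0.0, 0.002]
contact_force: [1.2, 0.1, -0.5]
width: 0.0427
```

```bash
python3 - <<'E'
from h import *
go()
p,d=imaging.camera("scene"); np.savez("scene3.npz",p=p,d=d)
cv2.imwrite(f"pics/scene3.png",cv2.resize(p[:,:,::-1],(800,600),interpolation=cv2.INTER_CUBIC))
print(Cam("scene").proj([readout.state()['position']]))
E
```

```text
t 7.97 pos [0.4324 0.1636 0.1328] fix mm [-150.6  209.7] F [ 1.2  0.1 -0.5] w 0.0427
tool y heading deg rel fixture-y -0.42 z axis [ 0.004  0.    -1.   ]
fixture x,y in tool axes [-1.     0.007  0.004] [0.007 1.    0.   ]
[[129.81496679 230.05433575]]
```

View pics/scene3.png

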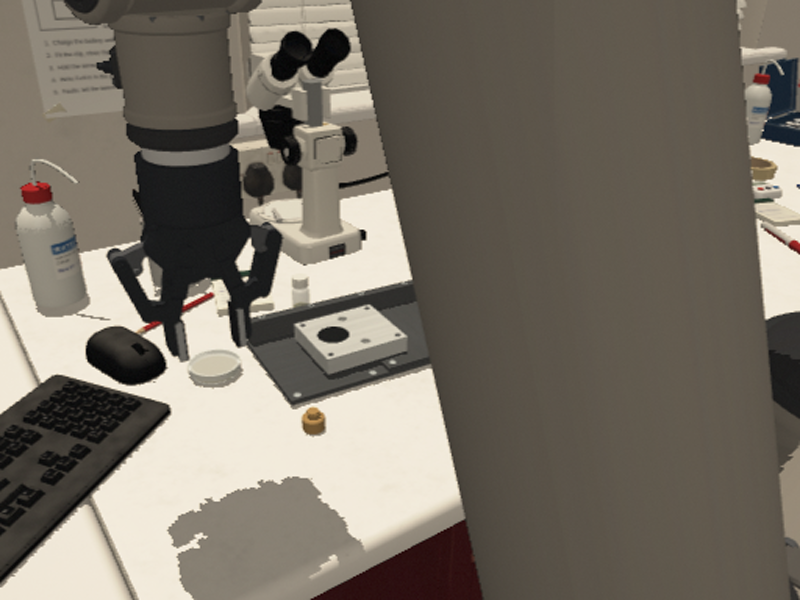

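The gripper is now in view, with tips at about (180,358) and (238,345). The TCP projects to (203,359), so half-open the tips sit at about TCP height. I'll measure them from depth.

```bash
python3 - <<'E'
from h import *
c=Cam("scene"); P=c.cloud(np.load("scene3.npz")['d']); s=readout.state(); R=Ro.from_quat(s['ee_rot']).as_matrix()
q=(P-s['position'])@R
m=(abs(q[...,0])<.04)&(abs(q[...,1])<.07)&(q[...,2]>-.05)&(q[...,2]<.05)
for sg in (1,-1):
    h=q[m&(q[...,1]*sg>0)]; print(len(h)); o=np.argsort(-h[:,2])[:40]; print((h[o[::5]]*1000).round(1).tolist(), np.percentile(h*1000,[2,50,98],axis=0).round(1).tolist())
print(np.histogram(q[m][:,2]*1000,bins=np.arange(-50,51,5)))
E
```

```text
330
[[3.2, 19.7, -7.7], [7.5, 18.0, -9.6], [8.8, 15.6, -11.2], [9.4, 18.2, -12.3], [9.6, 18.1, -13.9], [9.2, 15.3, -14.4], [9.6, 16.6, -15.0], [10.1, 14.1, -16.0]] [[-5.1, 13.7, -49.5], [6.7, 20.4, -30.7], [10.9, 28.3, -9.9]]
353
[[-6.1, -30.4, -5.5], [8.5, -29.9, -8.8], [7.2, -29.0, -9.9], [-1.2, -29.1, -10.1], [9.5, -33.9, -11.3], [6.4, -29.6, -12.5], [9.5, -32.7, -13.2], [3.3, -29.4, -14.0]] [[-11.4, -43.1, -49.3], [5.8, -32.2, -30.3], [11.0, -29.1, -9.3]]
(array([71, 94, 96, 95, 82, 88, 81, 57, 19,  0,  0,  0,  0,  0,  0,  0,  0,
        0,  0,  0]), array([-50, -45, -40, -35, -30, -25, -20, -15, -10,  -5,   0,   5,  10,
        15,  20,  25,  30,  35,  40,  45,  50]))
```

Emit:
{"op": "servo_tool", "data": {"rows": [[0,[0,0,0],0],[0,[0,0,0],0]]}}

```text
t: 8.18
position: [0.4292, 0.1738, 0.133]
ee_rot: [0.036, 0.999, 0.002, 0.002]
contact_force: [0.5, -0.1, -0.3]
width: 0.0427
```

```bash
cat >> h.py <<'E'
def tips(tag):
    c=Cam("scene"); s=readout.state(); p,d=imaging.camera("scene"); P=c.cloud(d); R=Ro.from_quat(s['ee_rot']).as_matrix()
    cv2.imwrite(f"pics/{tag}.png",cv2.resize(p[100:250,50:250,::-1],None,fx=4,fy=4,interpolation=cv2.INTER_CUBIC))
    q=(P-s['position'])@R; uv=c.proj([s['position'],s['position']+R[:,2]*.022])
    print('TCP and +22 in crop px',((uv-[50,100])*4).round(0).tolist())
    m=(abs(q[...,0])<.04)&(abs(q[...,1])<.07)&(q[...,2]>-.05)&(q[...,2]<.06)
    h=q[m]*1000; o=np.argsort(-h[:,2])[:60]; print(s['position'],s['width']); print(h[o[::6]].round(1).tolist()); print(np.percentile(h,[1,50,99],axis=0).round(1).tolist())
E
python3 -c "
from h import *
tips('tipA')"
```

```text
TCP and +22 in crop px [[310.0, 525.0], [317.0, 580.0]]
[0.42920447 0.17377993 0.1329821 ] 0.04266109030475313
[[3.1, 25.6, -6.9], [-0.0, 25.9, -8.3], [10.4, -28.2, -8.9], [11.3, -26.6, -9.9], [11.6, 21.1, -10.4], [10.8, 20.8, -11.3], [-1.5, -22.9, -11.9], [11.6, 22.1, -12.2], [11.8, -28.1, -12.8], [6.1, -32.8, -13.1]]
[[-9.2, -37.1, -49.7], [8.4, -23.1, -30.2], [13.2, 33.8, -8.5]]
```

Emit:
{"op": "servo_tool", "data": {"rows": [[1,[0,0,0],0],[1,[0,0,0],0],[1,[0,0,0],0],[1,[0,0,0],0]]}}

```text
t: 8.57
position: [0.4308, 0.1688, 0.1328]
ee_rot: [0.04, 0.999, 0.001, 0.002]
contact_force: [0.0, 0.1, 0.1]
width: 0.0002
```

```bash
python3 -c "
from h import *
tips('tipB')"
```

```text
TCP and +22 in crop px [[323.0, 519.0], [330.0, 574.0]]
[0.43077964 0.16875383 0.13275888] 0.00021373646135516099
[[8.6, -2.5, -5.4], [10.2, 4.5, -6.8], [7.0, 4.8, -8.2], [11.5, -1.9, -8.8], [10.0, -6.5, -9.7], [11.2, -0.9, -10.4], [11.5, 1.8, -11.4], [6.6, 8.2, -12.1], [10.1, -2.7, -12.4], [11.3, -3.7, -12.7]]
[[-4.3, -20.0, -49.6], [9.4, -0.4, -30.5], [13.7, 14.6, -6.8]]
```

View pics/tipA.png

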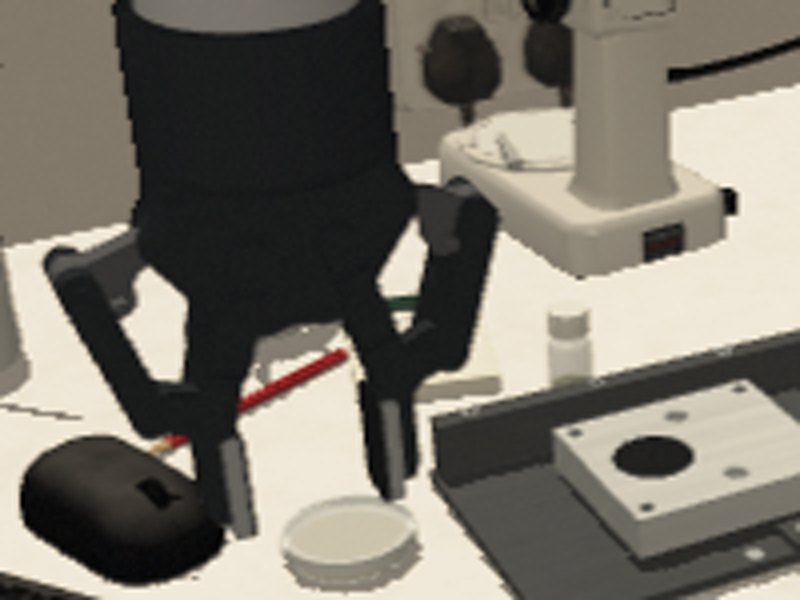

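View pics/tipB.png

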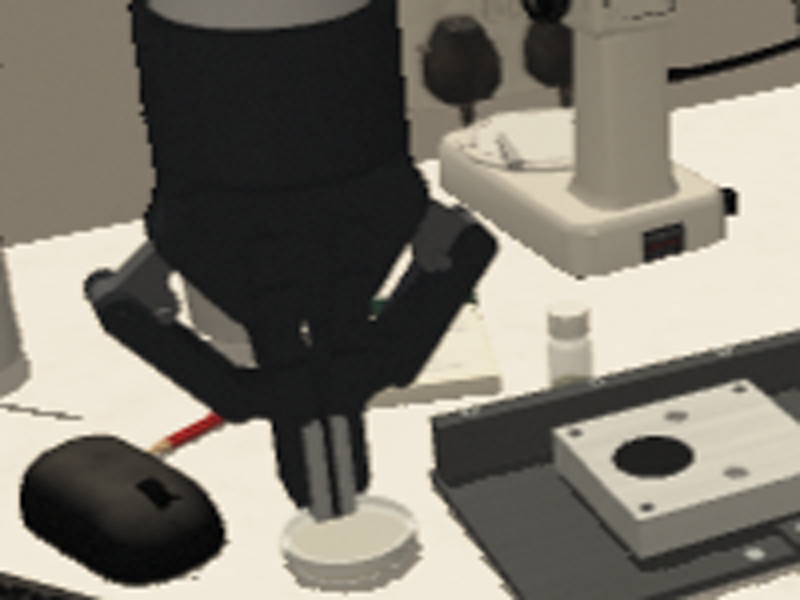

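Measured: the tips lie about 6 mm *behind* the reported TCP, both shut and half-open. The text says 22 mm ahead. Depth, the picture and the missing contact at TCP z = 19 all agree, so I'll use tip z ≈ TCP z + 6 mm. Going back in front of the plate.

```bash
python3 -c "
from h import *
go([-.090,.010,.060],True)"
```

```text
t 8.62 pos [0.4308 0.1687 0.1328] fix mm [-152.6  214.6] F [ 0.8  0.2 -0.1] w 0.0001
tool y heading deg rel fixture-y -0.18 z axis [ 0.004  0.003 -1.   ]
fixture x,y in tool axes [-1.     0.003  0.003] [0.003 1.    0.003]
shift cm in tool axes [ -6.3  -20.46   7.24]
```

Emit:
{"op": "servo_tool", "data": {"rows": [[0,[-1.2,-3.8,0],0],[0,[-1.2,-3.8,0],0],[0,[-1.2,-3.8,0],0],[0,[-1.2,-3.8,0],0],[0,[-1.2,-3.4,0],0]]}}

```text
t: 9.03
position: [0.4765, -0.0236, 0.1325]
ee_rot: [0.035, 0.999, 0.002, 0.002]
contact_force: [0.7, 0.9, -0.1]
width: 0.0426
```

Emit:
{"op": "servo_tool", "data": {"rows": [[0,[0,0,1],0],[0,[0,0,2],0],[0,[0,0,2],0],[0,[0,0,1.5],0],[0,[0,0,0],0]]}}

```text
t: 9.45
position: [0.4811, -0.0367, 0.0667]
ee_rot: [0.044, 0.999, 0.001, 0.006]
contact_force: [0.0, 0.2, -0.6]
width: 0.0429
```

```bash
python3 -c "
from h import *
go([-.088,.010,.015],True)"
```

```text
t 9.45 pos [ 0.4811 -0.0367  0.0667] fix mm [-86.7  13.6] F [ 0.   0.2 -0.6] w 0.0429
tool y heading deg rel fixture-y -0.61 z axis [ 0.013  0.001 -1.   ]
fixture x,y in tool axes [-1.     0.011  0.012] [0.011 1.    0.002]
shift cm in tool axes [ 0.19 -0.37  5.17]
```

Emit:
{"op": "servo_tool", "data": {"rows": [[0,[0.1,-0.3,1.6],-0.01],[0,[0,0,1.8],0],[0,[0,0,1.2],0],[0,[0,0,0.3],0],[0,[0,0,0],0]]}}

```text
t: 9.87
position: [0.4821, -0.042, 0.0185]
ee_rot: [0.04, 0.999, 0.0, 0.008]
contact_force: [0.3, 0.2, 0.4]
width: 0.0429
```

```bash
python3 -c "
from h import *
go([-.088,.010,.014],True)"
```

```text
t 9.87 pos [ 0.4821 -0.042   0.0185] fix mm [-85.3   8.5] F [0.3 0.2 0.4] w 0.0429
tool y heading deg rel fixture-y -0.19 z axis [ 0.015 -0.    -1.   ]
fixture x,y in tool axes [-1.     0.003  0.015] [0.003 1.    0.001]
shift cm in tool axes [0.28 0.15 0.45]
```

Emit:
{"op": "servo_tool", "data": {"rows": [[0,[0,0.1,0.3],0],[0,[-0.3,0,0.1],0],[0,[-0.3,0,0],0],[0,[-0.3,0,0],0]]}}

```text
t: 10.2
position: [0.4932, -0.0421, 0.0173]
ee_rot: [0.04, 0.999, -0.0, 0.009]
contact_force: [0.0, 0.1, 0.0]
width: 0.0427
```

Emit:
{"op": "servo_tool", "data": {"rows": [[0,[-0.3,0,0],0],[0,[-0.3,0,0],0]]}}

```text
t: 10.37
position: [0.5002, -0.0426, 0.0183]
ee_rot: [0.04, 0.999, -0.0, 0.01]
contact_force: [-1.4, -0.5, 0.8]
width: 0.0428
```

```bash
python3 -c "
from h import *
go()"
```

```text
t 10.37 pos [ 0.5002 -0.0426  0.0183] fix mm [-67.2   9.3] F [-1.4 -0.5  0.8] w 0.0428
tool y heading deg rel fixture-y -0.19 z axis [ 0.02  -0.001 -1.   ]
fixture x,y in tool axes [-1.     0.003  0.02 ] [0.003 1.    0.   ]
```

Emit:
{"op": "servo_tool", "data": {"rows": [[0,[-0.25,0,0.1],0],[0,[-0.25,0,0.1],0],[0,[-0.2,0,0.05],0]]}}

```text
t: 10.62
position: [0.5083, -0.0432, 0.0163]
ee_rot: [0.04, 0.999, -0.0, 0.01]
contact_force: [-1.1, -0.7, 1.1]
width: 0.0427
```

Emit:
{"op": "servo_tool", "data": {"rows": [[0,[-0.12,0,0.02],0],[0,[-0.12,0,0.02],0]]}}

```text
t: 10.78
position: [0.511, -0.0433, 0.0157]
ee_rot: [0.04, 0.999, -0.0, 0.01]
contact_force: [-1.0, -0.1, -0.3]
width: 0.043
```

Emit:
{"op": "servo_tool", "data": {"rows": [[0,[-0.1,0,0],0],[0,[-0.1,0,0],0]]}}

```text
t: 10.95
position: [0.513, -0.0435, 0.0155]
ee_rot: [0.04, 0.999, -0.0, 0.01]
contact_force: [-1.5, -0.4, 0.1]
width: 0.043
```

Emit:
{"op": "servo_tool", "data": {"rows": [[0,[-0.1,0,0],0],[0,[-0.1,0,0],0]]}}

```text
t: 11.12
position: [0.5136, -0.0435, 0.0152]
ee_rot: [0.04, 0.999, -0.0, 0.008]
contact_force: [-6.0, 1.1, 2.9]
width: 0.0424
```

Emit:
{"op": "servo_tool", "data": {"rows": [[0,[-0.1,0,0],0],[0,[-0.1,0,0],0]]}}

```text
t: 11.28
position: [0.5135, -0.0433, 0.0148]
ee_rot: [0.04, 0.999, 0.0, 0.005]
contact_force: [-4.9, 0.8, 1.8]
width: 0.0426
```

The plate stopped at the fence: the push stalled at about 6 N. Now I'll retract, rise and turn 90° to push along the fence from the right.

Emit:
{"op": "servo_tool", "data": {"rows": [[0,[0.8,0,0],0],[0,[1,0,-2],0],[0,[0,0,-3],0],[0,[0,-2,-3],0.12],[0,[0,0,0],0.12]]}}

```text
t: 11.7
position: [0.4924, -0.0618, 0.0959]
ee_rot: [0.161, 0.987, 0.001, 0.006]
contact_force: [1.0, -1.1, -0.1]
width: 0.0423
```

Emit:
{"op": "servo_tool", "data": {"rows": [[0,[0,0,0],0.12],[0,[0,0,0],0.12],[0,[0,0,0],0.12],[0,[0,0,0],0.12],[0,[0,0,0],0.12]]}}

```text
t: 12.12
position: [0.4955, -0.0636, 0.1002]
ee_rot: [0.456, 0.89, 0.005, 0.014]
contact_force: [-0.6, 0.7, -0.1]
width: 0.0426
```

Emit:
{"op": "servo_tool", "data": {"rows": [[0,[0,0,0],0.12],[0,[0,0,0],0.12],[0,[0,0,0],0.12],[0,[0,0,0],0.12],[0,[0,0,0],0.12]]}}

```text
t: 12.53
position: [0.4973, -0.0641, 0.1013]
ee_rot: [0.708, 0.706, 0.012, 0.016]
contact_force: [-0.1, 0.1, 0.1]
width: 0.043
```

```bash
python3 -c "
from h import *
go([-.004,-.085,.080],True)"
```

```text
t 12.53 pos [ 0.4973 -0.0641  0.1013] fix mm [-68.4 -12.4] F [-0.1  0.1  0.1] w 0.043
tool y heading deg rel fixture-y -85.7 z axis [ 0.039 -0.006 -0.999]
fixture x,y in tool axes [-0.075  0.996  0.039] [ 0.997  0.075 -0.003]
shift cm in tool axes [-7.71  5.79  2.4 ]
```

Emit:
{"op": "servo_tool", "data": {"rows": [[0,[-3.5,0,0],0.04],[0,[-3.2,1.5,0],0],[0,[-0.5,3,0.5],0],[0,[0,1,0.5],0],[0,[0,0,0],0]]}}

```text
t: 12.95
position: [0.5534, -0.1413, 0.0949]
ee_rot: [0.725, 0.689, 0.014, 0.019]
contact_force: [-0.1, -0.2, -0.2]
width: 0.0427
```

```bash
python3 -c "
from h import *
go([-.004,-.080,.020],True)"
```

```text
t 12.95 pos [ 0.5534 -0.1413  0.0949] fix mm [ -6.6 -85. ] F [-0.1 -0.2 -0.2] w 0.0427
tool y heading deg rel fixture-y -88.47 z axis [ 0.047 -0.009 -0.999]
fixture x,y in tool axes [-0.026  0.999  0.048] [ 1.     0.027 -0.005]
shift cm in tool axes [ 0.54 -0.09  7.49]
```

Emit:
{"op": "servo_tool", "data": {"rows": [[0,[0,-0.1,2],0.025],[0,[0,0,2.2],0],[0,[0,0,1.8],0],[0,[0,0,0.8],0],[0,[0,0,0],0]]}}

```text
t: 13.37
position: [0.554, -0.139, 0.0255]
ee_rot: [0.732, 0.68, 0.015, 0.02]
contact_force: [-0.2, 0.6, -0.6]
width: 0.0429
```

```bash
python3 - <<'E'
from h import *
go([-.004,-.070,.015],True)
E
```

```text
t 13.37 pos [ 0.554  -0.139   0.0255] fix mm [ -6.2 -82.7] F [-0.2  0.6 -0.6] w 0.0429
tool y heading deg rel fixture-y -89.78 z axis [ 0.05  -0.009 -0.999]
fixture x,y in tool axes [-0.004  0.999  0.05 ] [ 1.     0.004 -0.005]
shift cm in tool axes [1.28 0.17 1.05]
```

Emit:
{"op": "servo_tool", "data": {"rows": [[0,[0,0,0.7],0],[0,[0.4,0,0.3],0],[0,[0.5,0,0],0],[0,[0.5,0,0],0],[0,[0.3,0,0],0]]}}

```text
t: 13.78
position: [0.556, -0.1202, 0.0174]
ee_rot: [0.732, 0.681, 0.016, 0.022]
contact_force: [-0.3, -0.0, 0.0]
width: 0.0425
```

Emit:
{"op": "servo_tool", "data": {"rows": [[0,[0.3,0,0],0],[0,[0.3,0,0],0]]}}

```text
t: 13.95
position: [0.5572, -0.1132, 0.0185]
ee_rot: [0.732, 0.681, 0.016, 0.023]
contact_force: [-0.3, 0.5, -0.9]
width: 0.0425
```

```bash
python3 - <<'E'
from h import *
go([-.004,-.020,.015],True)
E
```

```text
t 13.95 pos [ 0.5572 -0.1132  0.0185] fix mm [ -4.9 -56.8] F [-0.3  0.5 -0.9] w 0.0425
tool y heading deg rel fixture-y -89.69 z axis [ 0.055 -0.011 -0.998]
fixture x,y in tool axes [-0.005  0.998  0.055] [ 1.     0.005 -0.006]
shift cm in tool axes [3.68 0.1  0.33]
```

Emit:
{"op": "servo_tool", "data": {"rows": [[0,[0.3,0.02,0.12],0],[0,[0.3,0.02,0.1],0],[0,[0.3,0.02,0.06],0],[0,[0.3,0.02,0.05],0]]}}

```text
t: 14.28
position: [0.56, -0.1005, 0.016]
ee_rot: [0.732, 0.681, 0.017, 0.024]
contact_force: [-0.9, -1.7, 0.9]
width: 0.0427
```

Emit:
{"op": "servo_tool", "data": {"rows": [[0,[0.3,0.02,0.06],0],[0,[0.3,0.02,0.06],0],[0,[0.3,0.02,0.04],0]]}}

```text
t: 14.53
position: [0.5616, -0.091, 0.0141]
ee_rot: [0.732, 0.681, 0.017, 0.024]
contact_force: [-0.0, -1.0, 0.3]
width: 0.0426
```

```bash
python3 - <<'E'
from h import *
go([-.004,-.020,.015],True)
E
```

```text
t 14.53 pos [ 0.5616 -0.091   0.0141] fix mm [ -2.3 -34.3] F [-0.  -1.   0.3] w 0.0426
tool y heading deg rel fixture-y -89.68 z axis [ 0.057 -0.012 -0.998]
fixture x,y in tool axes [-0.005  0.998  0.058] [ 1.     0.006 -0.008]
shift cm in tool axes [ 1.43 -0.16 -0.11]
```

Emit:
{"op": "servo_tool", "data": {"rows": [[0,[0.3,0,0],0],[0,[0.3,0,0.02],0],[0,[0.3,0,0.02],0],[0,[0.3,0,0.02],0]]}}

```text
t: 14.87
position: [0.5626, -0.0779, 0.0132]
ee_rot: [0.732, 0.681, 0.017, 0.024]
contact_force: [-0.1, -1.5, 0.2]
width: 0.0425
```

```bash
python3 - <<'E'
from h import *
go([-.004,-.012,.015],True)
for n in("scene","top"):
    p,d=imaging.camera(n); np.savez(n+"4.npz",p=p,d=d)
    crop=p[120:270,140:340]if n=="scene" else p[100:230,140:340]; cv2.imwrite(f"pics/{n}4.png",cv2.resize(crop[:,:,::-1],None,fx=4,fy=4,interpolation=cv2.INTER_CUBIC))
E
```

```text
t 14.87 pos [ 0.5626 -0.0779  0.0132] fix mm [ -2.2 -21.1] F [-0.1 -1.5  0.2] w 0.0425
tool y heading deg rel fixture-y -89.69 z axis [ 0.057 -0.012 -0.998]
fixture x,y in tool axes [-0.005  0.998  0.058] [ 1.     0.005 -0.008]
shift cm in tool axes [ 0.91 -0.16 -0.19]
```

View pics/scene4.png

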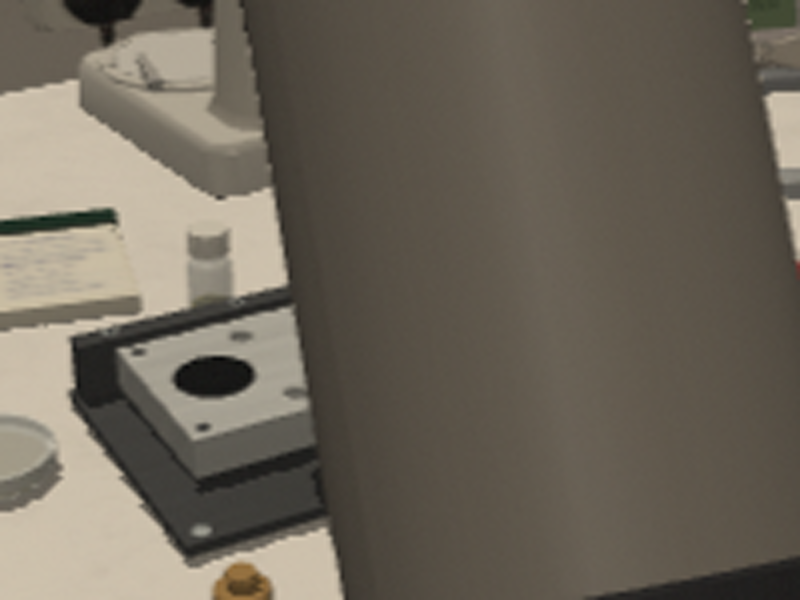

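View pics/top4.png

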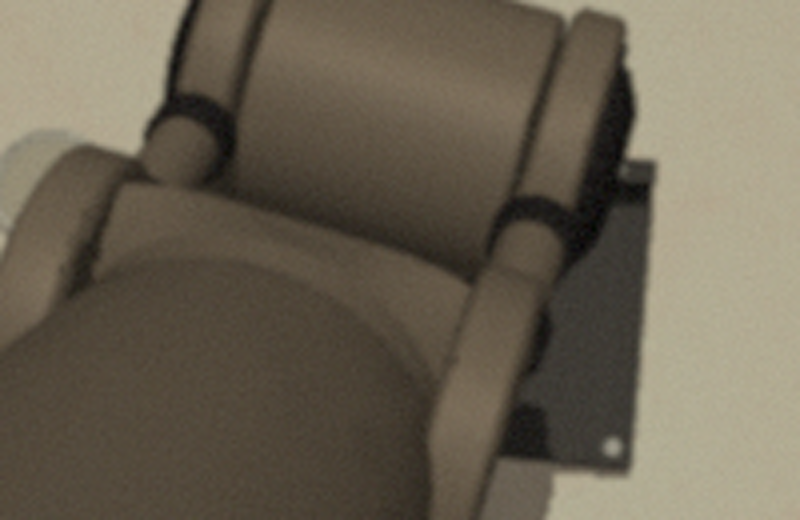

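The scene view shows the plate along the fence, pad at crop (215,376) and holes at (240,336) and (295,392), still at the upper level. I'll work out how far is left.

```bash
python3 - <<'E'
from h import *
c=Cam("scene")
f=np.load("scene4.npz");P=c.cloud(f['d']);p=f['p']
for nm,u in (("far",(240,336)),("near",(295,392)),("pad",(215,376)),("cornerdot far",(139,352)),("cd near",(203,428))):
    uv=np.array(u)/4+[140,120]-.4; w=c.plane(uv,.035)[0]; print(nm,(w*1000).round(1),'fix',(fx(w)*1000).round(1),P[int(uv[1]),int(uv[0])].round(4))
f0=np.load("scene0.npz")
d=dots  # check scene camera vs top on initial: project top hole positions
print(c.proj([[.5813,-.0519,.035],[.5218,-.0481,.035]]))
# plate top heights
g=(p.min(2)>85)&(abs(P[...,2]-.033)<.012)&(P[...,0]>.5)&(P[...,0]<.63)&(abs(P[...,1])<.06); g=cv2.erode(g.astype(np.uint8),np.ones((3,3)))>0; Q=P[g]
A=np.c_[Q[:,:2]-Q[:,:2].mean(0),np.ones(len(Q))]; print(np.linalg.lstsq(A,Q[:,2],rcond=None)[0],len(Q))
cv2.imwrite("pics/scene0b.png",cv2.resize(f0['p'][180:250,180:280,::-1],None,fx=8,fy=8,interpolation=cv2.INTER_CUBIC))
E
```

```text
far [601.7 -23.9  35. ] fix [32.5 35.7] [ 0.6085 -0.0261  0.0325]
near [542.2 -19.9  35. ] fix [-27.1  35.1] [ 0.5452 -0.0209  0.0345]
pad [574.5   3.9  35. ] fix [ 3.2 61.3] [0.5756 0.004  0.0357]
cornerdot far [613.4  23.5  35. ] fix [40.6 83.8] [0.6167 0.0226 0.0345]
cd near [537.1  29.5  35. ] fix [-35.9  84. ] [0.5388 0.0293 0.0353]
[[217.66743658 204.15846498]
 [232.44918793 218.1684151 ]]
[-0.00273023 -0.00384352  0.03540871] 557
```

View pics/scene0b.png

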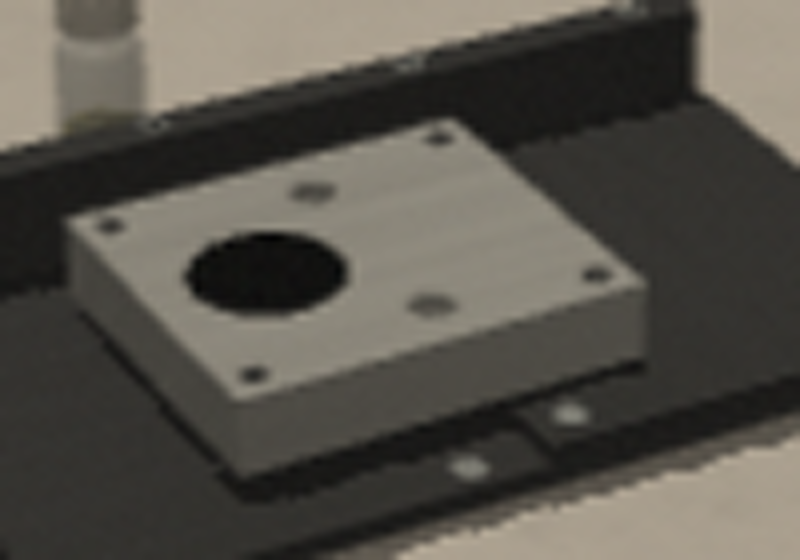

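About 10 mm remain. I'll push on, then creep in and watch the force and the picture.

Emit:
{"op": "servo_tool", "data": {"rows": [[0,[0.25,0,-0.02],0],[0,[0.2,0,-0.02],0],[0,[0.1,0,0],0]]}}

```text
t: 15.22
position: [0.5628, -0.0716, 0.0134]
ee_rot: [0.732, 0.681, 0.017, 0.024]
contact_force: [-0.4, -0.1, -1.0]
width: 0.0427
```

Emit:
{"op": "servo_tool", "data": {"rows": [[0,[0.1,0,0],0],[0,[0.1,0,0],0]]}}

```text
t: 15.38
position: [0.5628, -0.0691, 0.0134]
ee_rot: [0.732, 0.681, 0.017, 0.023]
contact_force: [0.6, 0.2, 0.4]
width: 0.0428
```

```bash
cat >> h.py <<'E'
def look(tag):
    go(); c=Cam("scene"); p,d=imaging.camera("scene"); P=c.cloud(d); np.savez(tag+".npz",p=p,d=d)
    cv2.imwrite(f"pics/{tag}.png",cv2.resize(p[180:260,150:250,::-1],None,fx=7,fy=7,interpolation=cv2.INTER_CUBIC))
    g=(p.min(2)>85)&(abs(P[...,2]-.033)<.012)&(P[...,0]>.5)&(P[...,0]<.63)&(abs(P[...,1])<.07); g=cv2.erode(g.astype(np.uint8),np.ones((3,3)))>0; Q=P[g]
    A=np.c_[Q[:,:2]-Q[:,:2].mean(0),np.ones(len(Q))]; print('slope x,y, z',np.linalg.lstsq(A,Q[:,2],rcond=None)[0].round(4),len(Q))
E
python3 -c "
from h import *
look('s5')"
```

```text
t 15.38 pos [ 0.5628 -0.0691  0.0134] fix mm [ -2.7 -12.4] F [0.6 0.2 0.4] w 0.0428
tool y heading deg rel fixture-y -89.67 z axis [ 0.056 -0.012 -0.998]
fixture x,y in tool axes [-0.005  0.998  0.057] [ 1.     0.006 -0.007]
slope x,y, z [-0.0001 -0.0011  0.0307] 681
```

View pics/s5.png

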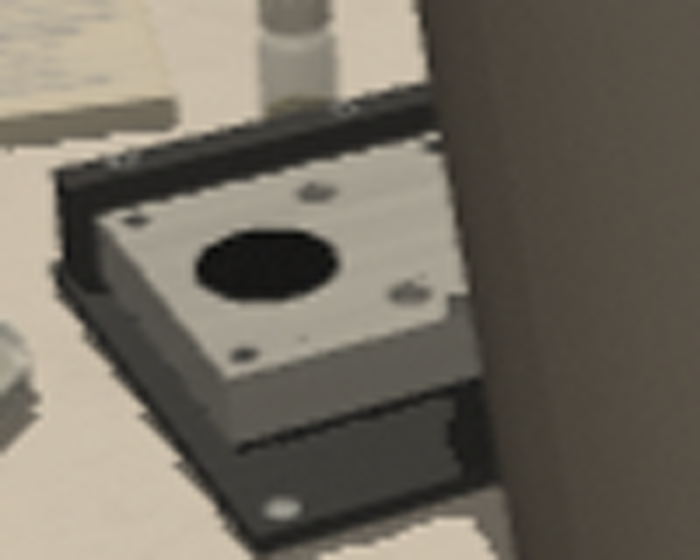

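The plate has dropped: its top is level at z ≈ 30.7 mm, and pin tips show in the holes at (315,192) and (410,293). I'll back off, rise and move clear for a final check.

Emit:
{"op": "servo_tool", "data": {"rows": [[0,[-0.8,0,0],0],[0,[-1,0,-0.5],0],[0,[0,0,-3],0],[0,[0,0,-4],0],[0,[-1,-1,-4],0]]}}

```text
t: 15.85
position: [0.5402, -0.0965, 0.1231]
ee_rot: [0.731, 0.682, 0.012, 0.016]
contact_force: [0.2, -0.7, 0.3]
width: 0.0427
```

Emit:
{"op": "servo_tool", "data": {"rows": [[0,[-4,0,-1],0],[0,[-4,0,0],0],[0,[-4,0,0],0],[0,[-4,0,0],0],[0,[-4,0,0],0]]}}

```text
t: 16.27
position: [0.5275, -0.3018, 0.1495]
ee_rot: [0.728, 0.684, 0.016, 0.025]
contact_force: [1.1, -0.9, -0.5]
width: 0.0425
```

Emit:
{"op": "servo_tool", "data": {"rows": [[0,[-3,-2,0],0],[0,[-2,-2,0],0],[0,[0,0,0],0],[0,[0,0,0],0]]}}

```text
t: 16.6
position: [0.4787, -0.365, 0.1496]
ee_rot: [0.732, 0.68, 0.015, 0.028]
contact_force: [1.4, -0.4, 0.4]
width: 0.0427
```

```bash
python3 - <<'E'
from h import *
look('s6')
c=Cam("top");p,d=imaging.camera("top");P=c.cloud(d)
cv2.imwrite("pics/top6.png",cv2.resize(p[90:240,140:340,::-1],None,fx=4,fy=4,interpolation=cv2.INTER_CUBIC))
try:
    r,k=plate_pose(c,p,P,.030); print(r, (fx(np.array(r[0])/1000)*1000).round(1))
    for x in dots(c,p,k,.03): print(x,(fx(x[2]/1000)*1000).round(1))
except Exception as e: print(e)
E
```

```text
t 16.6 pos [ 0.4787 -0.365   0.1496] fix mm [ -63.9 -313.8] F [ 1.4 -0.4  0.4] w 0.0427
tool y heading deg rel fixture-y -89.76 z axis [ 0.061 -0.021 -0.998]
fixture x,y in tool axes [-0.003  0.998  0.062] [ 1.     0.004 -0.016]
slope x,y, z [ 0.018  -0.0022  0.0303] 1078
((572.0258178710938, -4.532619476318359), (103.85337829589844, 93.37651824951172), 85.43421936035156) [ 1.5 52.7]
(np.float64(4.5), array([186.82, 140.38]), array([613.7,  37.4])) [39.8 97.8]
(np.float64(3.8125), array([233.12, 144.77]), array([606.8, -50.6])) [39.7  9.5]
(np.float64(16.25), array([212.03, 146.78]), array([602.1, -10.8])) [31.9 48.8]
(np.float64(296.5625), array([196.04, 160.85]), array([574.1,  18.4])) [ 1.8 75.8]
(np.float64(16.5625), array([208.43, 177.6 ]), array([542.4,  -6. ])) [-28.  49.]
(np.float64(5.0), array([181.92, 179.43]), array([538. ,  43.3])) [-36.1  97.8]
(np.float64(4.0), array([228.81, 183.84]), array([531.1, -44.4])) [-36.3   9.8]
```

View pics/s6.png

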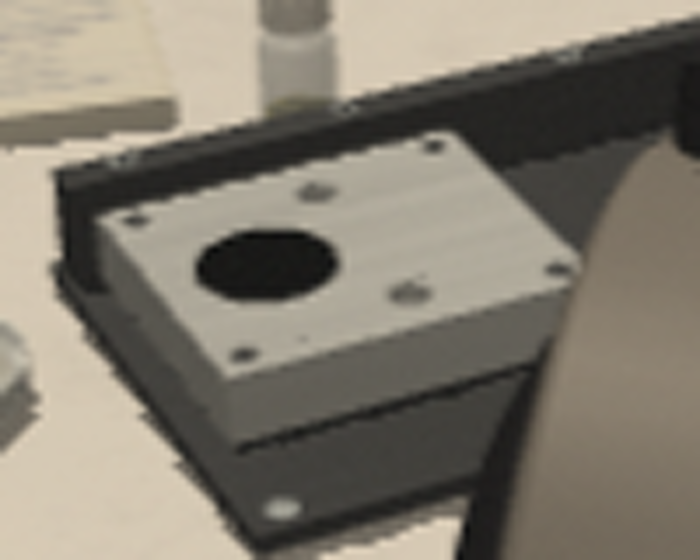

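View pics/top6.png

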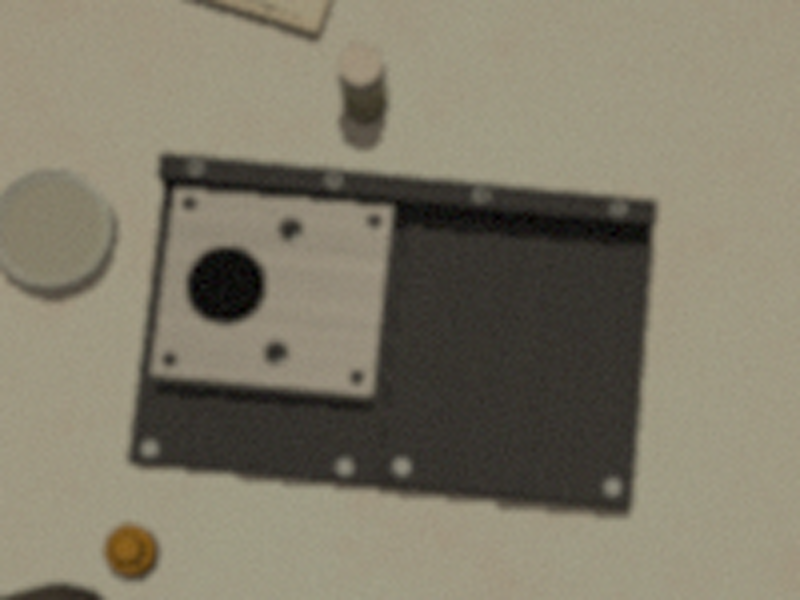

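```bash
python3 - <<'E'
from h import *
c=Cam("top");p,d=imaging.camera("top");P=c.cloud(d)
v,u=np.mgrid[:384,:512]
F=np.stack([(P[...,0]-O[0])*EX[0]+(P[...,1]-O[1])*EX[1],(P[...,0]-O[0])*EY[0]+(P[...,1]-O[1])*EY[1]],-1)
for sx in (-1,1):
  for sy in (-1,1):
    m=(abs(F[...,0]-sx*22)<15)&(abs(F[...,1]-52-sy*28)<16)&(p.min(2)>85); print(sx,sy,m.sum(),np.median(P[m][:,2]).round(4))
p0=np.load("top0.npz")['p']
for n,(a,b,e,f) in {"vial":(222,95,245,130),"petri":(130,128,172,168),"weight":(160,215,185,240)}.items():
    print(n,cv2.phaseCorrelate(p0[b:f,a:e].mean(2),p[b:f,a:e].astype(float).mean(2)), abs(p0[b:f,a:e].astype(float)-p[b:f,a:e]).mean().round(1))
E
```

```text
-1 -1 0 nan
-1 1 0 nan
1 -1 0 nan
1 1 0 nan
vial ((-0.0891477481242191, 0.014871295287111508), 1.005893957003562) 16.6
petri ((0.549240936475826, -0.12880682505682728), 0.9973858121458138) 16.9
weight ((0.2802437844606427, 0.28078826989560035), 0.8095132185486672) 17.5
  return _methods._mean(a, axis=axis, dtype=dtype,
  ret = ret.dtype.type(ret / rcount)
```

```bash
python3 - <<'E'
from h import *
c=Cam("top");p,d=imaging.camera("top");P=c.cloud(d); W=P[...,:2]-O; F=np.stack([W@EX,W@EY],-1)*1000
for sx in (-1,1):
  for sy in (-1,1):
    m=(abs(F[...,0]-1-sx*26)<14)&(abs(F[...,1]-52-sy*30)<16); print(sx,sy,m.sum(),np.median(P[m][:,2]).round(4))
p0=np.load("top0.npz")['p']
for n,lo,hi in (("weight",(8,90,60),(25,255,255)),):
    for q in (p0,p):
        m=cv2.inRange(cv2.cvtColor(q,cv2.COLOR_RGB2HSV),lo,hi)[205:250,150:200]; print(n,cv2.moments(m,True)['m10']/max(1,m.astype(bool).sum()),cv2.moments(m,True)['m01']/max(1,m.astype(bool).sum()))
print(readout.state()['t'])
E
```

```text
-1 -1 254 0.0293
-1 1 252 0.0293
1 -1 240 0.0295
1 1 239 0.0293
weight 22.20149253731343 22.16417910447761
weight 22.236641221374047 22.236641221374047
16.8
```

The plate's four quadrants read z = 29.3–29.5 mm, so it lies flat at the in-place height. The weight, vial and dish haven't moved. Handing in.

```bash
python3 -c "
from workcell import robot
print(robot.job_done())"
```

```text
the job is handed in; nothing more can be done
None
```

The plate is seated over both pins and lies flat on the fixture's lower floor. I handed the job in at about 17 s of the 43 s allowed. With half-open fingertips I pushed it square against the fence (stopping at about 6 N), then slid it along the fence until the holes dropped. I then backed the arm clear.

**Final checks:**
- **Flatness:** the four quadrants of the plate top read z = 29.3–29.5 mm in the top view, against a nominal 30 mm.
- **Position:** the plate's centre measured (1.5, 52.7) mm in the fixture frame against (0, 52). The holes were within about 2 mm of the pins, which is the calibration error, and pin tips show in both holes.
- **Neighbours:** the vial and the weight shifted less than half a pixel in the top view. The dish read 0.55 px in one noisy comparison (roughly 1 mm, within the measurement's error); I saw no movement in the pictures and never went near it at low height.

**Disagreements:**
- **Fingertip height:** the tips were about 6 mm behind the reported TCP, not 22 mm ahead as the text says. My first two attempts to touch the deck therefore met nothing; I measured the tips from the scene camera's depth and used that instead.
- **Tool tilt:** the tool drifted to about 3.5° of tilt during the moves, which I couldn't correct with the moves available. It did no harm.
- **Plate slope:** one plane fit in the scene view gave a 0.018 slope, probably from pixels on the plate's side face. The top view and an earlier scene fit both showed it level.
- **Camera offset:** the scene camera sat about 1 px off from the top camera.

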